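# Fetch the sanding block from under the sliding till of a tool chest

### The arm

A 6-joint arm with a two-finger parallel gripper is mounted at the origin on the work surface; the furniture and walls round the work are solid. World frame = base frame: x ahead of the robot, y to its left, z up, the work surface at z = 0. Lengths are in m, angles in rad, forces in N, time in s.
With the tool pointing down it reaches from about 0.325 to 0.925 m from the base axis. Payload 3.1 kg.
Tool frame: the origin (TCP) lies midway between the tips of the shut fingers; the grasp point (between the pads) lies 19 mm behind it (env.grip_point_offset is the z of the grasp point in the tool frame, in m); z points along the fingers, y is the line along which they close (so a half turn about z gives the same grasp; the last joint's range is limited). The gripper opens to 85 mm and grips with 20 to 120 N. Pads are 22 mm wide; open, the fingers measure 114 mm over their backs; the gripper's body (76 mm by 85 mm) begins 54 mm behind the grasp point. The pads swing forward as they close: fully open they stand 13 mm farther back than shut.
Start: joints at [1.215, 0.217, 1.613, -0, 1.311, -0.112], TCP at [0.151, 0.607, 0.231] pointing down, gripper open.
Joint ranges: [-2.75, 2.75], [-0.78, 2.1], [0.31, 2.55], [-1.13, 4.27], [0.13, 2.63], [-2.58, 2.58]. Speed limits (rad/s): [2.79, 2.79, 3.14, 3.14, 3.14, 3.14].

### API

Orientations are given as a rotation vector (axis times angle).
In Python, from workcell import env, cams gives the robot as it stands. The module is installed in compiled form; this text tells all that it offers.
- The arm moves only by the tool move_arm, never from a script. Its argument "plan" is a list of rows, each a list of 5 numbers: the gripper's target within -1 to 1 (shut at 1, half-way at 0, fully open at -1), then the shift along the world's x, y, z in m, then the turn about the world's z in degrees. A call has 1 to 12 rows; each row is the pose to reach, as a shift and turn from the pose commanded when the call began; what a row does not reach only later rows make up. A row lasts 1/12 s, in which the tool goes at most 41.7 mm and 7.16 degrees, less where a joint would pass 70% of its speed; a pose out of reach is approached as far as the arm can. A call with a gripper value outside its range is refused whole. The fingers move at their own pace and stop on an object; "squeeze" is the grip in N (left out, the last holds). Time passes only in rows, so rows that repeat a pose let the fingers close. It gives the time, the measured TCP pose, the force, the opening and the grip force at its end, in the units of the state.
- env.observe(): the state, without advancing time (a new reading comes with each control period).
- cams.capture(name): name is "scene" or "top" or "wrist"; returns a dict with "frame" (480x640x3 uint8, blue, green, red), "depth" (480x640 float32, m along the optical axis (not along the pixel's ray), 0 where there is no reading), "fx", "fy", "cx", "cy" (pixels), "k1" (the pictures are not rectified: a ray, as slopes to the right and down, at radius r is drawn at 1 + k1 r^2 times it, then the intrinsics apply), "rvec" (rotation vector, rad) and "tvec" (3), from world to camera coordinates, as OpenCV has them; the wrist camera has in their place "hand_eye" (4x4, takes a point from camera to tool coordinates, whose origin is the TCP and whose axes are the flange's). Camera axes: x right, y down, z forward; pixel columns grow to the right and rows downward; lengths in m; the calibration is good to about 2 mm. A picture is of the moment at which its call begins: read the wrist's pose just before it.
- env.job_done(): hands the job in; it is judged then, once.
The state is a dict: "t": time; "joint_pos": joint angles; "joint_vel": joint speeds; "joint_torque": joint torques, N m; "tool_pos": TCP position; "tcp_rot": TCP orientation; "force": force on the tool from outside, world axes, zero at the start; "wrist_torque": the same for the moment, N m; "finger_gap": finger opening in m; "finger_force": force on a finger pad.
Only numpy, scipy, OpenCV 4.12 (cv2) and the standard library are available. Lean on these libraries where they do the work, as an engineer would, in place of code of your own. Each camera call takes 0.05 s, during which the arm holds its last target. There are 200 camera calls.

### The job

The sanding block lies in the bottom of the open tool chest, under the sliding till. Draw the till gently towards you until it comes up against the felt of the partition, wherever that stands, and leave it there, without lifting or tipping it. Then lift the sanding block out and lay it flat on the red mat beside the middle of the neck blank, parallel to it and within a hand's breadth but not touching, leaving the neck blank and the varnish vial where they are.

Things in the scene. Friction and masses are not known exactly. Their poses are not given: they have to be found in the camera images.
- chest: Open wooden tool chest 320x208x70 mm, fixed. Origin: centre of underside; -x its front, towards the robot. Inside 300x188, floor z 6. The till rides on ledges along the side walls (|y| over 82), top z 36. A fixed board faced with green felt (top z 62, gives 1 mm per 4 N) crosses the front as partition; the felt's face is anywhere from x -110 to -70, not reported: find it by feel or eye.
- till: Loose wooden tray, 100 (x) x 180 (y) x 28 mm, 0.5-0.8 kg with small things in it, slides in chest x on the ledges (2 mm play each side). Origin: centre of underside; +x to the chest's far wall. Far wall is 6 mm thick, raised to z 34 as a lip to hook a fingertip behind, with a free gap of 45-60 mm between its far face (x +50) and the chest wall. Slides at 2-6 N; over 20 N on the felt is too hard.
- sanding_block: Grey oval sanding block 42x132x24 mm, about 0.07 kg, lying flat on the chest floor, long side (y) about across the chest, partly under the till, centre 80 to 100 mm beyond the chest's centre. Origin: centre of underside, y along its length, z up.
- neck_blank: Loose pale maple violin neck, 43x262x46 mm, lying on the red mat. Origin: centre of underside, y along its length (heel block at +y), x across. The mat is 5.5 mm thick, lies at the left, and reaches at least 150 mm beyond the neck blank's origin away from the robot, and 100 mm to either side.
- varnish_vial: Small amber bottle with black cap, 33 mm across, 88 mm tall, standing on the bench to the right of the chest. Origin: centre of underside.

How it is judged:
On the way, in this order (a step that is already met when the one before it is completed fails the run):
1. the till has been drawn up against the partition and touches it (x of till in the frame of chest below -0.01 m and contact force between till and chest above 0.5 N), for 0.2 s.
2. the sanding block has been lifted out above the chest's walls (z of sanding_block in the frame of chest above 0.075 m), for 0.1 s.
At the end, for the whole second after the job is handed in: Sanding block flat and still on the red mat by the neck blank: centre 45-125 mm across from its centre line (either side), within 70 mm of its middle lengthwise, parallel within 15 degrees, not touching it. Till flat on its ledges, still touching the felt of the partition ((x of sanding_block in the frame of neck_blank between 0.045 and 0.125 m or x of sanding_block in the frame of neck_blank between -0.125 and -0.045 m) and y of sanding_block in the frame of neck_blank between -0.07 and 0.07 m and angle between the y axis of sanding_block and the y axis of neck_blank, either way round below 0.26 rad and contact force between sanding_block and neck_blank below 0.05 N and angle between sanding_block's own z axis and vertical below 0.06 rad and height (world z) of sanding_block between 0.0035 and 0.0085 m and linear speed of sanding_block below 0.01 m/s and x of till in the frame of chest below -0.01 m and contact force between till and chest above 0.1 N and z of till in the frame of chest below 0.04 m and angle between till's own z axis and vertical below 0.05 rad).
It fails at once if the till is pulled against the partition or pushed against the far wall with more than 20 N (contact force between till and chest above 20 N).
It fails at once if the fingers bear on the till with more than 25 N (contact force between the fingers and till above 25 N).
It fails at once if the till is lifted off its ledges or tipped (angle between till's own z axis and vertical above 0.12 rad or z of till in the frame of chest above 0.048 m).
It fails at once if the sanding block is dropped or thrown (linear speed of sanding_block above 0.6 m/s and contact force between the fingers and sanding_block below 0.05 N).
It fails at once if the neck blank or the varnish vial is shifted by more than 20 mm or the vial knocked over (distance of any of neck_blank, varnish_vial from where it was at the start of the episode above 0.02 m or angle between varnish_vial's own z axis and vertical above 0.3 rad).
It also fails if it takes over 58 s, if anything falls off the work surface, if the arm or the gripper's body presses on something with over 40 N, if the wrist force passes 120 N, or if a joint passes its speed limit or range.

## Working session

There is one attempt and no reset: what is moved stays moved. The work goes in short steps, Python scripts to look and compute and a tool call to move; the robot and the scene stay as the last step left them, time stands still between calls to the robot, and variables do not carry over. Pictures are saved under pics/ and viewed, at most 12 in all, crops included, and the job is handed in when it is done.

Besides the shell and the picture viewer there is one more tool, called after "Request:" as a command line: name --pt "numbers of a row" for each row, then --argument value for the rest. move_arm: Moves the arm, as the interface text tells. Its arguments: {"type":"object","properties":{"plan":{"type":"array","items":{"type":"array","items":{"type":"number"}}},"squeeze":{"type":"number"}},"required":["plan"]}

```bash
mkdir -p pics; cat > h.py <<'E'
import numpy as np, cv2
from scipy.spatial.transform import Rotation as R
from workcell import env, cams
def cap(n):
    s=env.observe(); c=cams.capture(n)
    if n=="wrist":
        T=np.eye(4);T[:3,:3]=R.from_rotvec(s["tcp_rot"]).as_matrix();T[:3,3]=s["tool_pos"]
        c["M"]=T@np.array(c["hand_eye"])
    else:
        T=np.eye(4);T[:3,:3]=R.from_rotvec(np.ravel(c["rvec"])).as_matrix();T[:3,3]=np.ravel(c["tvec"])
        c["M"]=np.linalg.inv(T)
    return c
def rays(c,uv):
    uv=np.asarray(uv,float).reshape(-1,1,2)
    K=np.array([[c["fx"],0,c["cx"]],[0,c["fy"],c["cy"]],[0,0,1]])
    p=cv2.undistortPoints(uv,K,np.array([c["k1"],0,0,0.]))[:,0]
    return np.c_[p,np.ones(len(p))]
def onplane(c,uv,z):
    d=rays(c,uv)@c["M"][:3,:3].T; o=c["M"][:3,3]
    return o+d*((z-o[2])/d[:,2])[:,None]
def cloud(c):
    v,u=np.mgrid[0:480,0:640]
    P=rays(c,np.c_[u.ravel(),v.ravel()])*c["depth"].ravel()[:,None]
    P=P@c["M"][:3,:3].T+c["M"][:3,3]
    P[c["depth"].ravel()==0]=np.nan
    return P.reshape(480,640,3)
E
python3 - <<'E'
from h import *
for n in("top","scene"):
    c=cap(n); cv2.imwrite(f"pics/{n}1.png",c["frame"]); print(n,c["M"].round(3).tolist(),c["fx"],c["k1"],(c["depth"]>0).mean())
s=env.observe();print(s["t"],s["tool_pos"],s["tcp_rot"],s["force"],s["finger_gap"],env.grip_point_offset)
E
```

```text
top [[0.016, -0.991, 0.135, 0.407], [-1.0, -0.017, -0.004, -0.023], [0.007, -0.135, -0.991, 0.986], [0.0, 0.0, 0.0, 1.0]] 465.4345741892458 -0.10905143827922709 0.995947265625
scene [[-0.546, 0.545, -0.636, 1.151], [0.838, 0.345, -0.423, 0.413], [-0.011, -0.764, -0.645, 0.703], [0.0, 0.0, 0.0, 1.0]] 460.5753921458245 0.010263545967447248 0.9959375
0.1 [0.15057228 0.60582177 0.23010619] [-0.38189787 -3.11779873  0.00334804] [ 0.99420353 -0.41275051  0.92361145] 0.08542945874329487 -0.0187
```

View pics/top1.png

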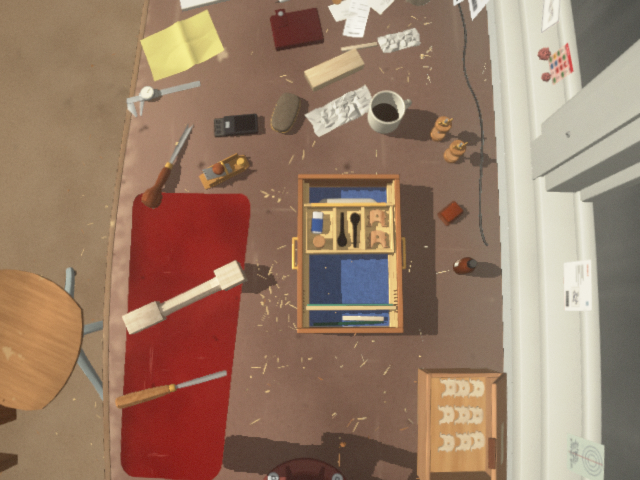

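View pics/scene1.png

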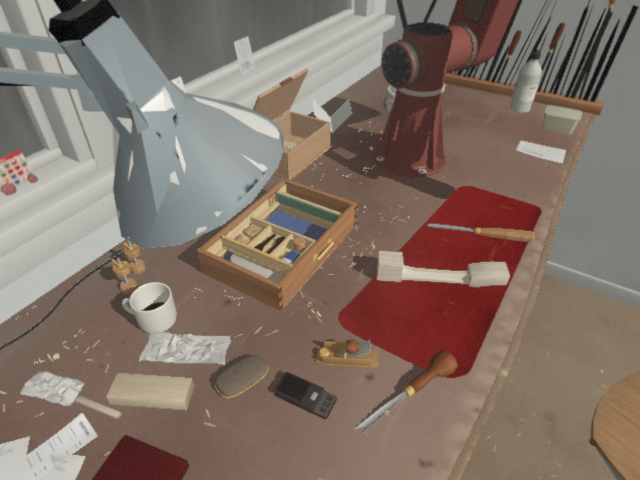

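The top view shows the chest (cols 297–403, rows 175–332). The till's lip is near row 205, with a light strip of the block just beyond it. The neck blank runs from (125,320) to (243,275) on the mat, and the vial is at (464,265). The scene view shows a lamp that might obstruct the arm. Next I'll measure these and locate the lamp.

```bash
python3 - <<'E'
from h import *
c=cap("top");P=cloud(c);np.save("top.npy",P)
f=c["frame"]
# chest rim
z=P[...,2]
m=((z>0.06)&(z<0.08)).astype(np.uint8); m[:, :280]=0;m[:,420:]=0;m[:165]=0;m[345:]=0
pts=P[m>0][:,:2].astype(np.float32)
r=cv2.minAreaRect(pts);print("chest rim",r)
# neck
hsv=cv2.cvtColor(f,cv2.COLOR_BGR2HSV)
m=((z>0.018)&(z<0.08)).astype(np.uint8);m[:,:115]=0;m[:,255:]=0;m[:250]=0;m[345:]=0
print("neck",cv2.minAreaRect(P[m>0][:,:2].astype(np.float32)),np.nanmax(P[m>0][:,2]))
m=((z>0.03)&(z<0.12)).astype(np.uint8);m[:,:445]=0;m[:,485:]=0;m[:245]=0;m[285:]=0
print("vial",cv2.minAreaRect(P[m>0][:,:2].astype(np.float32)),P[m>0][:,2].max())
for u in (330,350,370):
    print(u,[(v,*P[v,u].round(3)) for v in range(180,330,3)])
red=cv2.inRange(hsv,(170,150,60),(180,255,255))|cv2.inRange(hsv,(0,180,60),(5,255,255));red[:,270:]=0
print("mat x,y range",np.nanmin(P[red>0],0),np.nanmax(P[red>0],0))
d=cap("scene");Q=cloud(d);
A=Q[0:240,60:280].reshape(-1,3);w=(A[:,0]>.2)&(A[:,1]>-.4)&(A[:,2]>.2)
print("lamp",np.nanpercentile(A[w],[0,5,50,95,100],axis=0).round(3))
crop=f[165:345,285:415];cv2.imwrite("pics/crop1.png",cv2.resize(crop,None,fx=3.3,fy=3.3,interpolation=2))
E
```

```text
chest rim ((0.522208571434021, -0.08029544353485107), (0.31960687041282654, 0.2089974731206894), 1.157623529434204)
neck ((0.42500433325767517, 0.25636184215545654), (0.043709997087717056, 0.26409339904785156), 26.662275314331055) 0.05489716313297799
vial ((0.4997446537017822, -0.31958189606666565), (0.03244670107960701, 0.02733643352985382), 17.04627227783203) 0.08981885665985578
330 [(180, np.float64(0.672), np.float64(-0.04), np.float64(0.054)), (183, np.float64(0.672), np.float64(-0.04), np.float64(0.031)), (186, np.float64(0.672), np.float64(-0.041), np.float64(0.006)), (189, np.float64(0.666), np.float64(-0.041), np.float64(0.001)), (192, np.float64(0.658), np.float64(-0.041), np.float64(0.007)), (195, np.float64(0.651), np.float64(-0.041), np.float64(0.008)), (198, np.float64(0.641), np.float64(-0.041), np.float64(0.025)), (201, np.float64(0.633), np.float64(-0.041), np.float64(0.029)), (204, np.float64(0.617), np.float64(-0.04), np.float64(0.07)), (207, np.float64(0.615), np.float64(-0.041), np.float64(0.053)), (210, np.float64(0.611), np.float64(-0.041), np.float64(0.04)), (
[... 8524 characters left out ...]
oat64(-0.122), np.float64(0.063)), (309, np.float64(0.409), np.float64(-0.123), np.float64(0.06)), (312, np.float64(0.403), np.float64(-0.129), np.float64(0.005)), (315, np.float64(0.396), np.float64(-0.129), np.float64(0.005)), (318, np.float64(0.39), np.float64(-0.128), np.float64(0.014)), (321, np.float64(0.384), np.float64(-0.128), np.float64(0.011)), (324, np.float64(0.378), np.float64(-0.129), np.float64(0.006)), (327, np.float64(0.373), np.float64(-0.125), np.float64(0.042))]
mat x,y range [ 0.04873503  0.13173202 -0.00237071] [0.6522504  0.38642324 0.01866875]
lamp [[ 0.201 -0.4    0.2  ]
 [ 0.702 -0.393  0.231]
 [ 0.932  0.112  0.509]
 [ 0.963  0.18   0.605]
 [ 0.975  0.193  0.622]]
```

View pics/crop1.png

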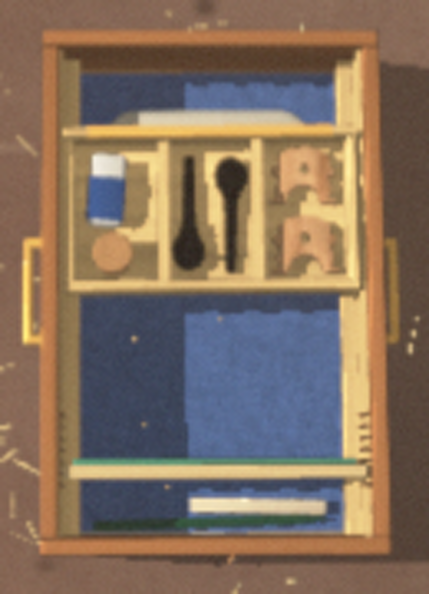

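The crop shows the block's grey edge just beyond the till lip (crop row ~118), and the felt face at crop row ~462. The chest is at (0.522,-0.080) with yaw 1.2°. The lip's far face is at x≈0.620, the block centre at about (0.624,-0.08), and the felt at x≈0.417. I'll check lamp clearance, block yaw and block ends before moving.

```bash
python3 - <<'E'
from h import *
d=cap("scene");Q=cloud(d);A=Q.reshape(-1,3)
for lo,hi in((.1,.2),(.2,.3),(.3,.4),(.4,.5),(.5,.7)):
    w=(A[:,2]>lo)&(A[:,2]<hi)&(A[:,0]>.4)&(A[:,1]>-.4)&(A[:,1]<.3)
    print(lo,w.sum(),np.nanpercentile(A[w],[0,1,50,100],axis=0).round(2).tolist() if w.any() else "")
P=np.load("top.npy");z=P[...,2]
m=(z>.018)&(z<.034)&(P[...,0]>.61)&(P[...,0]<.66)&(abs(P[...,1]+.08)<.08)
p=P[m]
print(m.sum(),p[:,1].min(),p[:,1].max())
for y in np.arange(-.15,0,.015):
    q=p[abs(p[:,1]-y)<.008]
    if len(q):print(round(y,3),q[:,0].max().round(4))
E
```

```text
0.1 2001 [[0.7, -0.4, 0.1], [0.71, -0.4, 0.13], [0.84, -0.37, 0.18], [0.96, -0.36, 0.2]]
0.2 2748 [[0.65, -0.4, 0.2], [0.66, -0.4, 0.2], [0.77, -0.39, 0.21], [0.94, -0.36, 0.3]]
0.3 290 [[0.66, -0.4, 0.3], [0.66, -0.4, 0.3], [0.7, -0.4, 0.31], [0.71, -0.39, 0.4]]
0.4 10888 [[0.68, -0.4, 0.4], [0.7, -0.4, 0.43], [0.95, 0.15, 0.48], [0.98, 0.19, 0.5]]
0.5 20622 [[0.68, -0.4, 0.5], [0.82, 0.0, 0.5], [0.93, 0.1, 0.55], [0.98, 0.17, 0.62]]
260 -0.13627984544472307 -0.0157213616245797
-0.135 0.6396
-0.12 0.6418
-0.105 0.6418
-0.09 0.6414
-0.075 0.6416
-0.06 0.6412
-0.045 0.6412
-0.03 0.6406
-0.015 0.6358
```

Request:
move_arm --pt "1 0.48 -0.68 0.03 -75" --pt "1 0.48 -0.68 0.03 -75" --pt "1 0.48 -0.68 0.03 -75" --pt "1 0.48 -0.68 0.03 -75" --pt "1 0.48 -0.68 0.03 -75" --pt "1 0.48 -0.68 0.03 -75" --squeeze 60

```text
t: 0.75
tool_pos: [0.2955, 0.4007, 0.2403]
tcp_rot: [1.505, 2.757, 0.0]
force: [0.6, 0.4, 1.3]
finger_gap: 0.0122
finger_force: 0.0
```

Request:
move_arm --pt "1 0.34 -0.47 0 -32" --pt "1 0.34 -0.47 0 -32" --pt "1 0.34 -0.47 0 -32" --pt "1 0.34 -0.47 0 -32" --pt "1 0.34 -0.47 0 -32" --pt "1 0.34 -0.47 0 -32" --pt "1 0.34 -0.47 0 -32" --pt "1 0.34 -0.47 0 -32" --pt "1 0.34 -0.47 0 -32" --pt "1 0.34 -0.47 0 -32" --pt "1 0.34 -0.47 0 -32" --pt "1 0.34 -0.47 0 -32"

```text
t: 1.75
tool_pos: [0.5888, -0.0047, 0.2403]
tcp_rot: [-2.201, -2.241, -0.0]
force: [0.8, 0.1, 0.9]
finger_gap: -0.0001
finger_force: 0.0
```

Request:
move_arm --pt "1 0 0 0 0" --pt "1 0 0 0 0" --pt "1 0 0 0 0" --pt "1 0 0 0 0"

```text
t: 2.08
tool_pos: [0.5871, -0.0015, 0.24]
tcp_rot: [-2.199, -2.242, 0.0]
force: [0.2, -0.6, -0.2]
finger_gap: -0.0003
finger_force: 0.0
```

```bash
cat > s.py <<'E'
from h import *
s=env.observe();M=R.from_rotvec(s["tcp_rot"]).as_matrix()
print(s["t"],s["tool_pos"].round(4),"yaw of tool y",np.degrees(np.arctan2(M[1,1],M[0,1])).round(2),"tilt",M[:,2].round(3),s["force"].round(2),s["finger_gap"].round(4))
E
python3 s.py
python3 - <<'E'
from h import *
c=cap("wrist");cv2.imwrite("pics/w1.png",c["frame"]);P=cloud(c)
m=(P[...,2]>.060)&(P[...,2]<.082)
print("hand-eye origin",c["M"][:3,3])
for y in(-.12,-.08,-.04):
    w=m&(abs(P[...,1]-y)<.004)&(P[...,0]>.5);x=np.sort(P[w][:,0]);print(y,x[:1],x[-1:],[ (a.round(4),b.round(4)) for a,b in zip(x[:-1],x[1:]) if b-a>.01])
m=(P[...,2]>.012)&(P[...,2]<.034)&(P[...,0]>.61)&(P[...,0]<.66)&(abs(P[...,1]+.08)<.08)
if m.sum(): p=P[m];print("block",p.min(0),p.max(0))
E
```

```text
hand-eye origin [0.585541   0.07082341 0.38188742]
-0.12 [0.52450039] [0.84356281] [(np.float64(0.5301), np.float64(0.6744)), (np.float64(0.6841), np.float64(0.8132))]
-0.08 [0.52295084] [0.68355308] [(np.float64(0.5293), np.float64(0.6159)), (np.float64(0.6223), np.float64(0.6734))]
-0.04 [0.52205579] [0.68233669] [(np.float64(0.5281), np.float64(0.6152)), (np.float64(0.6215), np.float64(0.6724))]
block [ 0.62518739 -0.1391704   0.01245468] [ 0.64298315 -0.01483246  0.0319652 ]Traceback (most recent call last):
  File "s.py", line 3, in <module>
    print(s["t"],s["tool_pos"].round(4),"yaw of tool y",np.degrees(np.arctan2(M[1,1],M[0,1])).round(2),"tilt",M[:,2].round(3),s["force"].round(2),s["finger_gap"].round(4))
                                                                                                                                                  ^^^^^^^^^^^^^^^^^^^^^
AttributeError: 'float' object has no attribute 'round'
```

View pics/w1.png

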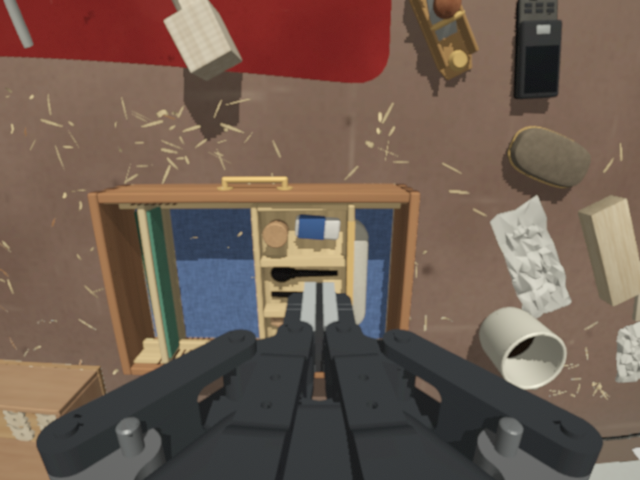

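The wrist view shows the fingers aligned along the chest's x axis, with the lip (col ~350), the block (col ~360) and the far wall (col ~400) all visible. The gap runs from x=0.622 to 0.672, so I'll go down at 0.647.

Request:
move_arm --pt "1 0.06 -0.0765 0 0" --pt "1 0.06 -0.0765 0 0" --pt "1 0.06 -0.0765 0 0" --pt "1 0.06 -0.0765 -0.03 0" --pt "1 0.06 -0.0765 -0.06 0" --pt "1 0.06 -0.0765 -0.09 0" --pt "1 0.06 -0.0765 -0.12 0" --pt "1 0.06 -0.0765 -0.145 0" --pt "1 0.06 -0.0765 -0.17 0" --pt "1 0.06 -0.0765 -0.185 0" --pt "1 0.06 -0.0765 -0.194 0" --pt "1 0.06 -0.0765 -0.194 0"

```text
t: 3.13
tool_pos: [0.6461, -0.0779, 0.0441]
tcp_rot: [-2.197, -2.24, 0.003]
force: [-0.7, 0.2, -0.7]
finger_gap: -0.0003
finger_force: 0.0
```

Request:
move_arm --pt "1 -0.003 0 0 0" --pt "1 -0.006 0 0 0" --pt "1 -0.008 0 0 0" --pt "1 -0.008 0 0 0"

```text
t: 3.47
tool_pos: [0.6406, -0.0794, 0.0481]
tcp_rot: [2.199, 2.24, 0.002]
force: [0.4, 0.3, -0.2]
finger_gap: -0.0002
finger_force: 0.0
```

Request:
move_arm --pt "1 -0.001 0 0 0" --pt "1 -0.002 0 0 0" --pt "1 -0.003 0 0 0" --pt "1 -0.004 0 0 0" --pt "1 -0.005 0 0 0" --pt "1 -0.006 0 0 0" --pt "1 -0.007 0 0 0" --pt "1 -0.008 0 0 0"

```text
t: 4.13
tool_pos: [0.6328, -0.0794, 0.0467]
tcp_rot: [2.2, 2.241, 0.002]
force: [4.1, -0.3, -1.5]
finger_gap: -0.0005
finger_force: 2.0
```

Request:
move_arm --pt "1 -0.001 0 0 0" --pt "1 -0.002 0 0 0" --pt "1 -0.003 0 0 0" --pt "1 -0.004 0 0 0" --pt "1 -0.005 0 0 0" --pt "1 -0.006 0 0 0" --pt "1 -0.007 0 0 0" --pt "1 -0.008 0 0 0"

```text
t: 4.8
tool_pos: [0.6243, -0.0793, 0.0466]
tcp_rot: [2.2, 2.241, 0.001]
force: [3.8, -1.0, 0.1]
finger_gap: 0.0003
finger_force: 2.3
```

Request:
move_arm --pt "1 -0.002 0 0 0" --pt "1 -0.005 0 0 0" --pt "1 -0.008 0 0 0" --pt "1 -0.011 0 0 0" --pt "1 -0.014 0 0 0" --pt "1 -0.017 0 0 0" --pt "1 -0.02 0 0 0" --pt "1 -0.023 0 0 0" --pt "1 -0.026 -0.0005 0 0" --pt "1 -0.029 -0.0005 0 0" --pt "1 -0.032 -0.0005 0 0" --pt "1 -0.034 -0.0005 0 0"

```text
t: 5.8
tool_pos: [0.5901, -0.08, 0.0466]
tcp_rot: [2.2, 2.241, 0.0]
force: [6.2, -0.1, 0.1]
finger_gap: 0.0
finger_force: 2.5
```

Request:
move_arm --pt "1 -0.003 0 0 0" --pt "1 -0.006 0 0 0" --pt "1 -0.009 0 0 0" --pt "1 -0.012 0 0 0" --pt "1 -0.015 0 0 0" --pt "1 -0.018 0 0 0" --pt "1 -0.021 0 0 0" --pt "1 -0.024 0 0 0" --pt "1 -0.027 -0.0005 0 0" --pt "1 -0.03 -0.0005 0 0" --pt "1 -0.032 -0.0005 0 0" --pt "1 -0.033 -0.0005 0 0"

```text
t: 6.8
tool_pos: [0.5571, -0.0805, 0.0466]
tcp_rot: [2.2, 2.241, 0.0]
force: [5.0, -0.1, 0.0]
finger_gap: -0.0
finger_force: 2.5
```

```bash
python3 - <<'E'
from h import *
c=cap("top");P=cloud(c);f=c["frame"]
s=env.observe();print(s["t"],s["tool_pos"],s["force"])
cv2.imwrite("pics/crop2.png",cv2.resize(f[165:345,285:415],None,fx=3.3,fy=3.3,interpolation=2))
for y in(-.15,-.03,-.015):
    w=(abs(P[...,1]-y)<.004)&(P[...,0]>.39)&(P[...,0]<.66)&(P[...,2]>.055)&(P[...,2]<.08)
    x=np.sort(P[w][:,0]);print(y,x[:1],x[-1:],[(a.round(4),b.round(4)) for a,b in zip(x[:-1],x[1:]) if b-a>.01])
E
```

```text
6.85 [ 0.55690632 -0.08047237  0.04656602] [ 4.51059068 -1.27637408  0.78058948]
-0.15 [0.40913284] [0.41504563] []
-0.03 [0.53763708] [0.53979928] []
-0.015 [] [] []
```

View pics/crop2.png

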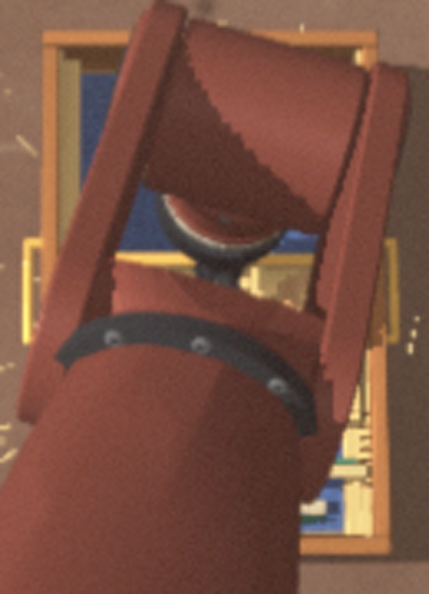

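The arm hides most of the chest, but the lip shows at crop row ~258 (x≈0.54), so about 25 mm of travel remain. I'll slow down from here.

Request:
move_arm --pt "1 -0.002 0 0 0" --pt "1 -0.004 0 0 0" --pt "1 -0.006 0 0 0" --pt "1 -0.008 0 0 0" --pt "1 -0.01 0 0 0" --pt "1 -0.012 0 0 0" --pt "1 -0.013 0 0 0" --pt "1 -0.014 -0.0003 0 0"

```text
t: 7.52
tool_pos: [0.5433, -0.0806, 0.0466]
tcp_rot: [2.2, 2.241, 0.001]
force: [4.8, 0.0, 0.0]
finger_gap: -0.0002
finger_force: 2.5
```

Request:
move_arm --pt "1 -0.0005 0 0 0" --pt "1 -0.001 0 0 0" --pt "1 -0.0015 0 0 0" --pt "1 -0.002 0 0 0" --pt "1 -0.0025 0 0 0" --pt "1 -0.003 0 0 0"

```text
t: 8.02
tool_pos: [0.5404, -0.0807, 0.0466]
tcp_rot: [2.2, 2.241, 0.001]
force: [4.3, -0.3, 0.3]
finger_gap: 0.0001
finger_force: 2.6
```

Request:
move_arm --pt "1 -0.0005 0 0 0" --pt "1 -0.001 0 0 0" --pt "1 -0.0015 0 0 0" --pt "1 -0.002 0 0 0" --pt "1 -0.0025 0 0 0" --pt "1 -0.003 0 0 0"

```text
t: 8.52
tool_pos: [0.5374, -0.0807, 0.0466]
tcp_rot: [2.2, 2.241, 0.001]
force: [5.0, -0.9, 0.7]
finger_gap: 0.0
finger_force: 2.6
```

Request:
move_arm --pt "1 -0.0005 0 0 0" --pt "1 -0.001 0 0 0" --pt "1 -0.0015 0 0 0" --pt "1 -0.002 0 0 0" --pt "1 -0.002 0 0 0"

```text
t: 8.93
tool_pos: [0.5353, -0.0807, 0.0466]
tcp_rot: [2.2, 2.241, 0.0]
force: [5.2, -0.6, 0.1]
finger_gap: -0.0002
finger_force: 2.5
```

Request:
move_arm --pt "1 -0.0005 0 0 0" --pt "1 -0.001 0 0 0" --pt "1 -0.0015 0 0 0" --pt "1 -0.0015 0 0 0"

```text
t: 9.27
tool_pos: [0.534, -0.0806, 0.0466]
tcp_rot: [2.2, 2.241, 0.001]
force: [5.7, -0.2, -0.6]
finger_gap: -0.0001
finger_force: 2.7
```

Request:
move_arm --pt "1 -0.0005 0 0 0" --pt "1 -0.001 0 0 0" --pt "1 -0.001 0 0 0"

```text
t: 9.52
tool_pos: [0.5335, -0.0805, 0.0466]
tcp_rot: [2.2, 2.24, 0.003]
force: [6.7, -0.7, -1.1]
finger_gap: 0.0
finger_force: 3.3
```

Request:
move_arm --pt "1 -0.0005 0 0 0" --pt "1 -0.001 0 0 0" --pt "1 -0.001 0 0 0"

```text
t: 9.77
tool_pos: [0.533, -0.0805, 0.0467]
tcp_rot: [2.199, 2.239, 0.004]
force: [7.2, -0.5, -1.6]
finger_gap: 0.0
finger_force: 3.8
```

Request:
move_arm --pt "1 -0.0005 0 0 0" --pt "1 -0.0005 0 0 0" --pt "1 -0.0005 0 0 0"

```text
t: 10.02
tool_pos: [0.5327, -0.0805, 0.0468]
tcp_rot: [2.199, 2.239, 0.004]
force: [9.1, -0.2, -2.7]
finger_gap: -0.0002
finger_force: 4.0
```

The till is up against the felt, with about 4 N above the sliding force. I'll hold briefly, then back off and rise.

Request:
move_arm --pt "1 -0.0005 0 0 0" --pt "1 -0.0005 0 0 0" --pt "1 -0.0005 0 0 0" --pt "1 0.002 0 0 0" --pt "1 0.006 0 0 0" --pt "1 0.012 0 0 0" --pt "1 0.02 0 0 0" --pt "1 0.045 0.001 0.02 0" --pt "0 0.08 0.002 0.06 0" --pt "0 0.083 0.003 0.1 0" --pt "0 0.083 0.003 0.14 0" --pt "0 0.083 0.003 0.14 0" --squeeze 40

```text
t: 11.02
tool_pos: [0.6198, -0.0784, 0.1954]
tcp_rot: [2.192, 2.234, 0.011]
force: [1.2, -0.2, 1.7]
finger_gap: 0.0427
finger_force: 0.0
```

Request:
move_arm --pt "-0.45 0 0 0 0" --pt "-0.45 0 0 0 0" --pt "-0.45 0 0 0 0" --pt "-0.45 0 0 0 0"

```text
t: 11.35
tool_pos: [0.6117, -0.077, 0.1829]
tcp_rot: [-2.197, -2.238, 0.005]
force: [0.1, 0.4, 0.6]
finger_gap: 0.0623
finger_force: 0.0
```

```bash
sed -i 's/s\["finger_gap"\].round(4)/s["finger_gap"]/' s.py; python3 s.py; python3 - <<'E'
from h import *
c=cap("wrist");cv2.imwrite("pics/w2.png",c["frame"]);P=cloud(c)
for y in(-.02,0.0,-.15):
    w=(abs(P[...,1]-y)<.004)&(P[...,0]>.39)&(P[...,0]<.7)&(P[...,2]>.055)&(P[...,2]<.08)
    x=np.sort(P[w][:,0]);print(y,x[:1],x[-1:],[(a.round(4),b.round(4)) for a,b in zip(x[:-1],x[1:]) if b-a>.008])
hsv=cv2.cvtColor(c["frame"],cv2.COLOR_BGR2HSV)
m=(P[...,2]>.020)&(P[...,2]<.034)&(P[...,0]>.58)&(P[...,0]<.668)&(abs(P[...,1]+.08)<.079)&(hsv[...,1]<90)
p=P[m];print("block",m.sum(),p.min(0),p.max(0),cv2.minAreaRect(p[:,:2].astype(np.float32)))
E
```

```text
11.35 [ 0.6117 -0.077   0.1829] yaw of tool y 1.05 tilt [-0.006  0.001 -1.   ] [0.1  0.36 0.65] 0.062326734653567355
-0.02 [0.40763604] [0.68293071] [(np.float64(0.4542), np.float64(0.465)), (np.float64(0.4958), np.float64(0.5116)), (np.float64(0.5194), np.float64(0.6724))]
0.0 [0.40784292] [0.68181274] [(np.float64(0.4861), np.float64(0.5123)), (np.float64(0.5185), np.float64(0.6721))]
-0.15 [0.41074179] [0.51606377] [(np.float64(0.4276), np.float64(0.5153))]
block 5934 [ 0.6002419  -0.14406075  0.02012705] [ 0.64311527 -0.01396925  0.03199841] ((0.6213836073875427, -0.07901623100042343), (0.041619811207056046, 0.12996874749660492), 1.2220515012741089)
```

View pics/w2.png

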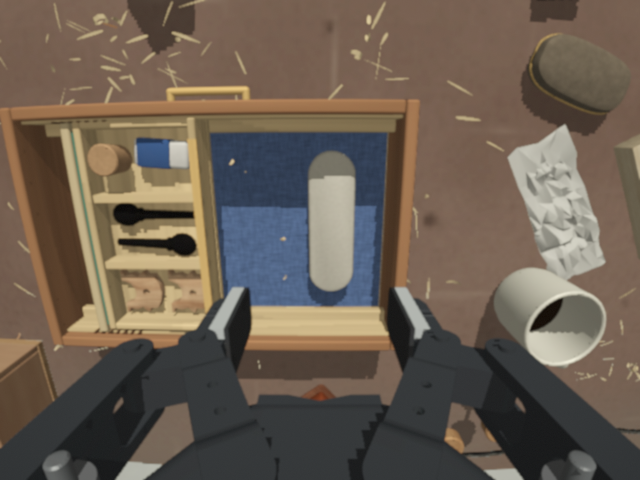

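The block is fully exposed at about (0.621,-0.079), with yaw 1.2°. The till sits against the felt strip (col ~75). Next I'll go down around the block.

Request:
move_arm --pt "-0.45 0.006 -0.002 -0.02 0" --pt "-0.45 0.006 -0.002 -0.05 0" --pt "-0.45 0.006 -0.002 -0.075 0" --pt "-0.45 0.006 -0.002 -0.095 0" --pt "-0.45 0.006 -0.002 -0.105 0" --pt "-0.45 0.006 -0.002 -0.105 0" --pt "-0.45 0.006 -0.002 -0.105 0" --pt "-0.45 0.006 -0.002 -0.105 0"

```text
t: 12.07
tool_pos: [0.6211, -0.0798, 0.0826]
tcp_rot: [2.199, 2.241, 0.002]
force: [-0.3, -0.9, 0.6]
finger_gap: 0.0618
finger_force: 0.0
```

Request:
move_arm --pt "-0.45 -0.002 0 -0.015 0" --pt "-0.45 -0.002 0 -0.03 0" --pt "-0.45 -0.002 0 -0.045 0" --pt "-0.45 -0.002 0 -0.058 0" --pt "-0.45 -0.002 0 -0.066 0" --pt "-0.45 -0.002 0 -0.07 0" --pt "-0.45 -0.002 0 -0.07 0"

```text
t: 12.65
tool_pos: [0.6198, -0.0799, 0.0203]
tcp_rot: [2.198, 2.243, 0.0]
force: [-25.0, 4.3, 38.7]
finger_gap: 0.0617
finger_force: 23.1
```

Request:
move_arm --pt "-0.45 0 0 -0.002 0" --pt "-0.45 0 0 -0.004 0" --pt "-0.45 0 0 -0.004 0"

```text
t: 12.9
tool_pos: [0.62, -0.08, 0.02]
tcp_rot: [2.198, 2.243, -0.0]
force: [-35.9, 5.9, 57.1]
finger_gap: 0.0618
finger_force: 34.0
```

The wrist is reading 57 N, so the flared back of the far finger is probably on the chest rim. I'll back off, narrow the opening and shift towards the robot.

Request:
move_arm --pt "-0.45 0 0 0.012 0" --pt "-0.45 0 0 0.03 0" --pt "-0.3 0 0 0.03 0" --pt "-0.3 0 0 0.03 0" --pt "-0.3 0 0 0.03 0"

```text
t: 13.32
tool_pos: [0.6181, -0.0795, 0.0371]
tcp_rot: [2.201, 2.242, 0.0]
force: [-1.3, 0.1, -0.1]
finger_gap: 0.0556
finger_force: 0.0
```

```bash
python3 s.py; python3 - <<'E'
from h import *
c=cap("wrist");P=cloud(c);hsv=cv2.cvtColor(c["frame"],cv2.COLOR_BGR2HSV)
m=(P[...,2]>.020)&(P[...,2]<.034)&(P[...,0]>.55)&(P[...,0]<.668)&(abs(P[...,1]+.08)<.079)&(hsv[...,1]<90)
p=P[m];print("block",m.sum(),p.min(0),p.max(0),cv2.minAreaRect(p[:,:2].astype(np.float32)))
cv2.imwrite("pics/w3.png",c["frame"])
E
```

```text
13.3167 [ 0.6181 -0.0795  0.0371] yaw of tool y 1.06 tilt [ 0. -0. -1.] [-1.3   0.15 -0.14] 0.055586311679234064
block 19003 [ 0.59978696 -0.14441025  0.02065091] [ 0.64347265 -0.01359454  0.03159682] ((0.6215528845787048, -0.07897371053695679), (0.04186747968196869, 0.13078458607196808), 1.5119606256484985)
```

View pics/w3.png

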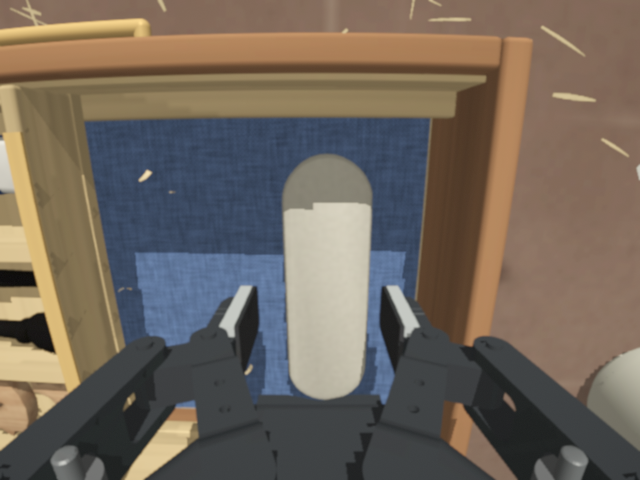

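The block hasn't moved (cols 283–372). The outer knuckle of the far finger, near (490,345), overhangs the chest's far wall. I'll measure where that linkage sits.

```bash
python3 - <<'E'
from h import *
c=cap("wrist");P=cloud(c);s=env.observe();D=P-s["tool_pos"]
g=c["frame"].max(2)<110
for lo in np.arange(0,.13,.01):
    m=g&(D[...,2]>lo)&(D[...,2]<lo+.01)&(abs(D[...,1])<.08)&(abs(D[...,0])<.12)
    # exclude chest region pixels left of near finger / wall by needing row>280
    m[:285]=0
    q=D[m]
    if len(q)>5: print(lo.round(2),len(q),np.percentile(q[:,0],[.5,99.5]).round(4),np.percentile(q[:,1],[1,99]).round(3))
E
```

```text
0.0 618 [-0.097   0.0573] [-0.057  0.012]
0.01 1264 [-0.0968  0.0573] [-0.026  0.016]
0.02 1940 [-0.041  0.058] [-0.055  0.02 ]
0.03 1269 [-0.0967  0.0582] [-0.051  0.021]
0.04 1433 [-0.055   0.0533] [-0.005  0.014]
0.05 7450 [-0.0594  0.0597] [-0.01   0.014]
0.06 6472 [-0.0611  0.0612] [-0.012  0.018]
0.07 11327 [-0.0625  0.0627] [-0.011  0.018]
0.08 15446 [-0.0644  0.0645] [-0.008  0.018]
0.09 15744 [-0.0651  0.0653] [0.005 0.021]
0.1 2445 [-0.06    0.0598] [0.012 0.021]
```

The linkage reaches 61 mm out at rim height, but there are only 29 mm between block and wall, so it cannot straddle the block where it lies. I'll turn the shut fingers 90° (22 mm wide), lower them between block and wall, and slide the block some 25 mm towards the robot.

Request:
move_arm --pt "-0.3 0 0 0.03 0" --pt "1 0 0 0.07 0" --pt "1 0.02 0 0.07 10" --pt "1 0.039 0 0.07 20" --pt "1 0.039 0 0.07 90" --pt "1 0.039 0 0.07 90" --pt "1 0.039 0 0.07 90" --pt "1 0.039 0 0.07 90" --pt "1 0.039 0 0.07 90" --pt "1 0.039 0 0.07 90" --pt "1 0.039 0 0.07 90" --pt "1 0.039 0 0.07 90" --squeeze 40

```text
t: 14.42
tool_pos: [0.6561, -0.0793, 0.1052]
tcp_rot: [-0.463, -3.104, -0.0]
force: [-0.1, 0.3, 0.4]
finger_gap: 0.0002
finger_force: 0.0
```

```bash
python3 s.py
```

```text
14.4167 [ 0.6561 -0.0793  0.1052] yaw of tool y 73.03 tilt [-0.003  0.001 -1.   ] [-0.11  0.34  0.44] 0.00017787022520452222
```

Request:
move_arm --pt "1 0.0005 0 0 7" --pt "1 0.0005 0 0 14" --pt "1 0.0005 0 0 17" --pt "1 0.0005 0 0 17" --pt "1 0.0005 0 0 17" --pt "1 0.0005 0 0 17"

```text
t: 14.92
tool_pos: [0.657, -0.0794, 0.1062]
tcp_rot: [-0.011, -3.14, -0.001]
force: [0.1, -0.4, 0.3]
finger_gap: -0.0002
finger_force: 0.0
```

```bash
python3 s.py; python3 - <<'E'
from h import *
c=cap("wrist");P=cloud(c);s=env.observe();D=P-s["tool_pos"]
cv2.imwrite("pics/w4.png",c["frame"])
g=c["frame"].max(2)<110
for lo in np.arange(0,.1,.01):
    m=g&(D[...,2]>lo)&(D[...,2]<lo+.01)&(abs(D[...,1])<.05)&(abs(D[...,0])<.05)
    q=D[m]
    if len(q)>5: print(lo.round(2),len(q),np.percentile(q[:,0],[.5,99.5]).round(4))
w=(abs(P[...,1]+.08)<.06)&(P[...,2]>.055)&(P[...,2]<.075)&(P[...,0]>.66);print("rim",np.percentile(P[w][:,0],[1,99]))
w=(abs(P[...,1]+.08)<.05)&(P[...,2]>.022)&(P[...,2]<.034)&(P[...,0]>.59)&(P[...,0]<.66);print("block",np.percentile(P[w][:,0],[1,99]))
E
```

```text
14.9167 [ 0.657  -0.0794  0.1062] yaw of tool y 89.6 tilt [-0.002  0.    -1.   ] [ 0.09 -0.4   0.29] -0.00016856364655508954
0.0 272 [-0.0119 -0.0067]
0.01 575 [-0.0118 -0.0064]
0.02 687 [-0.0119 -0.0065]
0.03 884 [-0.0127  0.0106]
0.04 2748 [-0.0143  0.0093]
0.05 7227 [-0.0141  0.0083]
0.06 6727 [-0.018  0.008]
0.07 11641 [-0.0181  0.0071]
0.08 15042 [-0.0183 -0.001 ]
0.09 11231 [-0.021  -0.0039]
rim [0.67245086 0.68335904]
block [0.60068896 0.64163116]
```

View pics/w4.png

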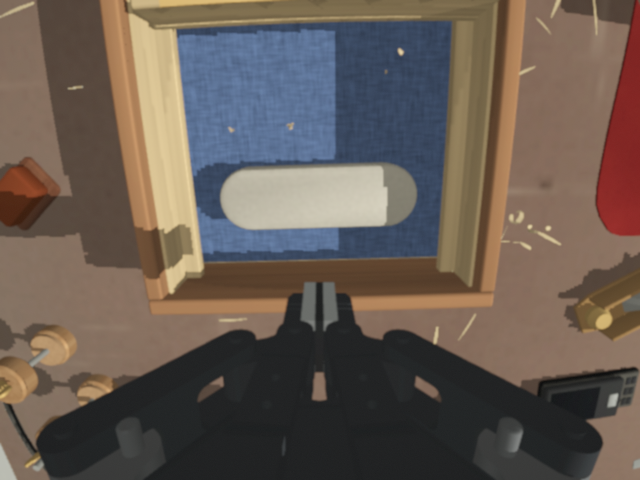

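The finger is 24 mm wide and lines up with the gap between block (x 0.6425) and rim (0.6725). I'll lower it there.

Request:
move_arm --pt "1 0 0 -0.02 0" --pt "1 0 0 -0.04 0" --pt "1 0 0 -0.055 0" --pt "1 0 0 -0.064 0" --pt "1 0 0 -0.07 0" --pt "1 0 0 -0.07 0" --pt "1 0 0 -0.07 0"

```text
t: 15.55
tool_pos: [0.6577, -0.0795, 0.0374]
tcp_rot: [0.009, 3.141, -0.0]
force: [0.2, 0.4, 0.3]
finger_gap: 0.0
finger_force: 0.0
```

Request:
move_arm --pt "1 0 0 -0.004 0" --pt "1 0 0 -0.008 0" --pt "1 0 0 -0.012 0" --pt "1 0 0 -0.014 0" --pt "1 0 0 -0.014 0"

```text
t: 15.97
tool_pos: [0.6569, -0.0794, 0.0226]
tcp_rot: [-0.009, -3.14, -0.0]
force: [-0.5, 0.5, 0.8]
finger_gap: -0.0005
finger_force: 0.0
```

Request:
move_arm --pt "1 -0.002 0 -0.003 0" --pt "1 -0.004 0 -0.004 0" --pt "1 -0.006 0 -0.005 0" --pt "1 -0.009 0 -0.005 0" --pt "1 -0.012 0 -0.005 0" --pt "1 -0.015 0 -0.005 0" --pt "1 -0.018 0 -0.005 0" --pt "1 -0.021 0 -0.005 0" --pt "1 -0.024 0 -0.005 0" --pt "1 -0.027 0 -0.005 0" --pt "1 -0.029 0 -0.005 0" --pt "1 -0.03 0 -0.005 0"

```text
t: 16.97
tool_pos: [0.6272, -0.0795, 0.0183]
tcp_rot: [-0.009, -3.142, -0.0]
force: [0.7, 0.0, 0.4]
finger_gap: 0.0002
finger_force: 0.2
```

Request:
move_arm --pt "1 0.003 0 0 0" --pt "1 0.006 0 0 0" --pt "1 0.006 0 0.03 0" --pt "1 -0.01 0 0.07 0" --pt "1 -0.03 0 0.11 0" --pt "1 -0.033 0 0.12 -45" --pt "1 -0.033 0 0.12 -89" --pt "1 -0.033 0 0.12 -89" --pt "1 -0.033 0 0.12 -89" --pt "1 -0.033 0 0.12 -89" --pt "1 -0.033 0 0.12 -89" --pt "1 -0.033 0 0.12 -89"

```text
t: 17.97
tool_pos: [0.5949, -0.0795, 0.1385]
tcp_rot: [1.347, 2.838, 0.0]
force: [-1.1, -0.4, -0.5]
finger_gap: 0.0003
finger_force: 0.0
```

Request:
move_arm --pt "-0.3 0 0 0 -7" --pt "-0.3 0 0 0 -14" --pt "-0.3 0 0 0 -21" --pt "-0.3 0 0 0 -28" --pt "-0.3 0 0 0 -35" --pt "-0.3 0 0 0 -39" --pt "-0.3 0 0 0 -39" --pt "-0.3 0 0 0 -39" --pt "-0.3 0 0 0 -39"

```text
t: 18.72
tool_pos: [0.5947, -0.0795, 0.1383]
tcp_rot: [2.209, 2.234, 0.0]
force: [-0.0, -1.1, 0.6]
finger_gap: 0.0556
finger_force: 0.0
```

```bash
python3 s.py; python3 - <<'E'
from h import *
c=cap("wrist");P=cloud(c);hsv=cv2.cvtColor(c["frame"],cv2.COLOR_BGR2HSV)
m=(P[...,2]>.020)&(P[...,2]<.034)&(P[...,0]>.535)&(P[...,0]<.668)&(abs(P[...,1]+.08)<.079)&(hsv[...,1]<90)
p=P[m];print("block",m.sum(),p.min(0),p.max(0),cv2.minAreaRect(p[:,:2].astype(np.float32)))
cv2.imwrite("pics/w5.png",c["frame"])
E
```

```text
18.7167 [ 0.5947 -0.0795  0.1383] yaw of tool y 0.64 tilt [ 0.  0. -1.] [-0.03 -1.12  0.65] 0.055627651234352815
block 7998 [ 0.57354676 -0.1436124   0.02036306] [ 0.61656738 -0.0126977   0.03133533] ((0.5949600338935852, -0.07814966142177582), (0.1309249848127365, 0.04179320111870766), 89.13398742675781)
```

View pics/w5.png

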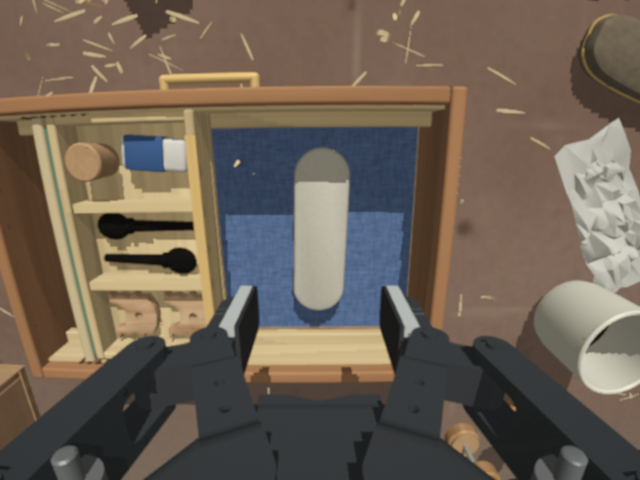

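The block now lies at (0.595,-0.078), centred under the fingers (cols 295–350) and clear of both lip and wall. The till hasn't moved. I'll descend and grip.

Request:
move_arm --pt "-0.3 0 0.001 -0.03 0" --pt "-0.3 0 0.001 -0.06 0" --pt "-0.3 0 0.001 -0.085 0" --pt "-0.3 0 0.001 -0.1 0" --pt "-0.3 0 0.001 -0.11 0" --pt "-0.3 0 0.001 -0.118 0" --pt "-0.3 0 0.001 -0.118 0" --pt "-0.3 0 0.001 -0.118 0"

```text
t: 19.43
tool_pos: [0.595, -0.0786, 0.0208]
tcp_rot: [2.21, 2.232, 0.001]
force: [1.5, -0.3, 0.6]
finger_gap: 0.0555
finger_force: 0.0
```

Request:
move_arm --pt "-0.3 0 0 -0.004 0" --pt "-0.3 0 0 -0.008 0" --pt "-0.3 0 0 -0.012 0" --pt "-0.3 0 0 -0.012 0"

```text
t: 19.77
tool_pos: [0.5941, -0.0784, 0.0078]
tcp_rot: [-2.21, -2.232, 0.001]
force: [-0.3, 0.7, -0.1]
finger_gap: 0.0554
finger_force: 0.0
```

Request:
move_arm --pt "0.3 0 0 0 0" --pt "0.6 0 0 0 0" --pt "0.6 0 0 0 0" --pt "0.6 0 0 0 0" --pt "0.6 0 0 0 0" --pt "0.6 0 0 0 0" --squeeze 40

```text
t: 20.27
tool_pos: [0.5947, -0.0786, 0.0086]
tcp_rot: [2.21, 2.232, 0.0]
force: [-0.1, -0.3, 2.4]
finger_gap: 0.0402
finger_force: 41.8
```

Request:
move_arm --pt "0.6 0 0 0.01 0" --pt "0.6 0 0 0.025 0" --pt "0.6 0 0 0.045 0" --pt "0.6 0 0 0.07 0" --pt "0.6 0 0 0.095 0" --pt "0.6 0 0 0.12 0" --pt "0.6 0 0 0.14 0" --pt "0.6 0 0 0.15 0" --pt "0.6 0 0 0.15 0" --pt "0.6 0 0 0.15 0"

```text
t: 21.1
tool_pos: [0.5944, -0.0784, 0.1584]
tcp_rot: [2.211, 2.232, 0.0]
force: [-0.3, 0.2, -1.5]
finger_gap: 0.0402
finger_force: 41.6
```

```bash
python3 s.py; python3 - <<'E'
from h import *
c=cap("wrist");cv2.imwrite("pics/w6.png",c["frame"]);P=cloud(c);s=env.observe();D=P-s["tool_pos"]
hsv=cv2.cvtColor(c["frame"],cv2.COLOR_BGR2HSV)
m=(D[...,2]>-.02)&(D[...,2]<.05)&(hsv[...,1]<90)&(abs(D[...,0])<.024)&(D[...,1]>.015)&(D[...,1]<.08)
p=D[m];print(m.sum(),np.percentile(p,[1,50,99],axis=0).round(4));A=np.c_[p[:,:2],np.ones(len(p))];print("slopes",np.linalg.lstsq(A,p[:,2],rcond=None)[0])
d=cap("scene");cv2.imwrite("pics/s2.png",d["frame"])
E
```

```text
21.1 [ 0.5944 -0.0784  0.1584] yaw of tool y 0.55 tilt [ 0. -0. -1.] [-0.3   0.25 -1.45] 0.04023708775963609
12838 [[-0.0189  0.0156  0.0175]
 [ 0.0009  0.0401  0.0219]
 [ 0.0206  0.0644  0.0234]]
slopes [ 0.00123583 -0.02547444  0.02269693]
```

View pics/w6.png

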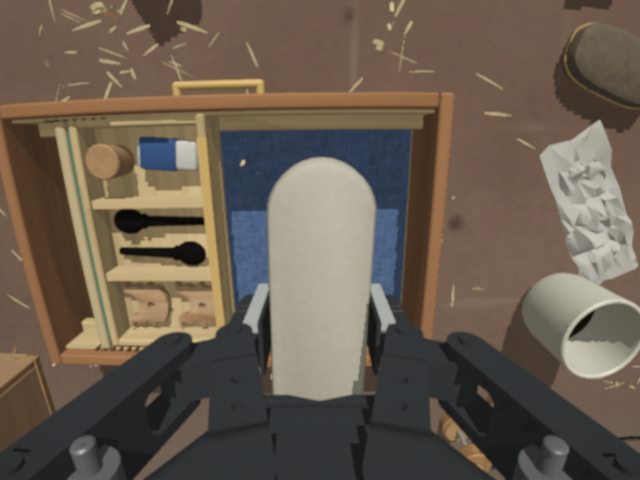

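The block is gripped level (cols 268–376), with its underside about 2 mm below the TCP. I'll carry it to (0.5125, 0.300), 98 mm out from the neck's axis, turning it +26°.

Request:
move_arm --pt "0.6 -0.004 0.02 0 2" --pt "0.6 -0.012 0.055 0 5" --pt "0.6 -0.02 0.09 0 8" --pt "0.6 -0.028 0.125 0 11" --pt "0.6 -0.036 0.16 0 14" --pt "0.6 -0.044 0.195 0 17" --pt "0.6 -0.052 0.23 0 20" --pt "0.6 -0.06 0.265 0 23" --pt "0.6 -0.067 0.3 0 25" --pt "0.6 -0.074 0.335 0 26" --pt "0.6 -0.08 0.365 0 26" --pt "0.6 -0.082 0.378 0 26"

```text
t: 22.2
tool_pos: [0.5098, 0.3025, 0.156]
tcp_rot: [-1.646, -2.672, 0.003]
force: [0.6, -0.6, -0.5]
finger_gap: 0.0405
finger_force: 41.6
```

Request:
move_arm --pt "0.6 0 0 0 0" --pt "0.6 0 0 -0.02 0" --pt "0.6 0 0 -0.04 0" --pt "0.6 0 0 -0.06 0" --pt "0.6 0 0 -0.07 0" --pt "0.6 0 0 -0.07 0" --pt "0.6 0 0 -0.07 0"

```text
t: 22.78
tool_pos: [0.512, 0.2982, 0.0872]
tcp_rot: [-1.653, -2.67, 0.004]
force: [-0.0, 0.6, -0.2]
finger_gap: 0.0404
finger_force: 41.5
```

```bash
python3 s.py; python3 - <<'E'
from h import *
c=cap("top");P=cloud(c);z=P[...,2]
w=(abs(P[...,0]-.46)<.12)&(P[...,1]>.19)&(P[...,1]<.40)
nb=w&(z>.018)&(z<.065)
# neck rect from initial cloud
P0=np.load("top.npy");z=P0[...,2]
m=(z>0.018)&(z<0.08);m[:,:115]=0;m[:,255:]=0;m[:250]=0;m[345:]=0
q=P0[m][:,:2].astype(np.float32)
print(cv2.minAreaRect(q))
s=env.observe();t=np.radians(26.66);ex=np.array([np.cos(t),np.sin(t)]);ey=np.array([-ex[1],ex[0]])
d=s["tool_pos"][:2]-[.425,.2564];print("in neck frame",d@ex,d@ey)
E
```

```text
22.7833 [0.512  0.2982 0.0872] yaw of tool y 26.49 tilt [-0.002 -0.001 -1.   ] [-0.01  0.62 -0.24] 0.04037082465508624
((0.42500433325767517, 0.25636184215545654), (0.043709997087717056, 0.26409339904785156), 26.662275314331055)
in neck frame 0.09779352031520373 -0.0015141190288897935
```

Lateral position and angle are both good. I'll lower onto the mat.

Request:
move_arm --pt "0.6 0 0 -0.02 0" --pt "0.6 0 0 -0.04 0" --pt "0.6 0 0 -0.055 0" --pt "0.6 0 0 -0.065 0" --pt "0.6 0 0 -0.072 0" --pt "0.6 0 0 -0.075 0" --pt "0.6 0 0 -0.075 0" --pt "0.6 0 0 -0.075 0"

```text
t: 23.5
tool_pos: [0.5134, 0.2999, 0.0143]
tcp_rot: [1.652, 2.671, 0.002]
force: [-0.7, 0.6, -0.2]
finger_gap: 0.0405
finger_force: 41.6
```

Request:
move_arm --pt "0.6 0 0 -0.001 0" --pt "0.6 0 0 -0.002 0" --pt "0.6 0 0 -0.003 0" --pt "0.6 0 0 -0.003 0"

```text
t: 23.83
tool_pos: [0.5125, 0.2996, 0.0104]
tcp_rot: [1.652, 2.672, 0.0]
force: [-0.2, -0.3, -0.2]
finger_gap: 0.0401
finger_force: 41.6
```

Request:
move_arm --pt "0.6 0 0 -0.001 0" --pt "0.6 0 0 -0.0015 0" --pt "0.6 0 0 -0.002 0" --pt "0.6 0 0 -0.0025 0" --pt "0.6 0 0 -0.0025 0"

```text
t: 24.25
tool_pos: [0.5124, 0.2995, 0.0081]
tcp_rot: [-1.652, -2.672, 0.001]
force: [-1.7, -0.6, 1.3]
finger_gap: 0.04
finger_force: 41.9
```

Light contact with the mat. I'll open slightly and rise.

Request:
move_arm --pt "0.2 0 0 0 0" --pt "-0.1 0 0 0 0" --pt "-0.3 0 0 0 0" --pt "-0.3 0 0 0 0" --pt "-0.3 0 0 0 0" --pt "-0.3 0 0 0.01 0" --pt "-0.3 0 0 0.03 0" --pt "-0.3 0 0 0.06 0" --pt "-0.3 0 0 0.1 0" --pt "-0.3 0 0 0.14 0" --pt "-0.3 0 0 0.17 0" --pt "-0.3 0 0 0.17 0"

```text
t: 25.25
tool_pos: [0.5178, 0.302, 0.188]
tcp_rot: [1.647, 2.664, 0.022]
force: [1.8, 1.0, 1.3]
finger_gap: 0.0555
finger_force: 0.0
```

```bash
python3 s.py; python3 - <<'E'
from h import *
c=cap("wrist");P=cloud(c);z=P[...,2];hsv=cv2.cvtColor(c["frame"],cv2.COLOR_BGR2HSV)
t=np.radians(26.66);ex=np.array([np.cos(t),np.sin(t)]);ey=np.array([-ex[1],ex[0]])
D=P[...,:2]-[.425,.2564];a=D@ex;b=D@ey
m=(z>.02)&(z<.036)&(a>.06)&(a<.14)&(abs(b)<.1)&(hsv[...,1]<90);p=P[m]
r=cv2.minAreaRect(p[:,:2].astype(np.float32));print("block",m.sum(),r,p[:,2].min(),np.median(p[:,2]),p[:,2].max())
A=np.c_[p[:,:2],np.ones(len(p))];print("slope",np.linalg.lstsq(A,p[:,2],rcond=None)[0][:2])
d=np.array(r[0])-[.425,.2564];print("neck frame",d@ex,d@ey)
c=cap("top");cv2.imwrite("pics/t9.png",c["frame"]);P=cloud(c)
for y in(-.15,-.08,-.02):
    w=(abs(P[...,1]-y)<.004)&(P[...,0]>.39)&(P[...,0]<.66)&(P[...,2]>.055)&(P[...,2]<.08);print("till",y,P[w][:,0].min(),P[w][:,0].max())
E
```

```text
25.25 [0.5178 0.302  0.188 ] yaw of tool y 26.56 tilt [ 0.016  0.007 -1.   ] [1.84 0.97 1.29] 0.05554510783916288
block 5748 ((0.5120007991790771, 0.2994687259197235), (0.04158126190304756, 0.13063254952430725), 25.22284507751465) 0.020719886657821485 0.028638819995252 0.031579677415559726
slope [-0.00090884 -0.00440042]
neck frame 0.09707602706600364 -0.0005469727844280396
till -0.15 0.40906553626500664 0.5199418634298755
till -0.08 0.40813378562632624 0.5190839596813706
till -0.02 0.40721983380023297 0.5158212983630297
```

View pics/t9.png

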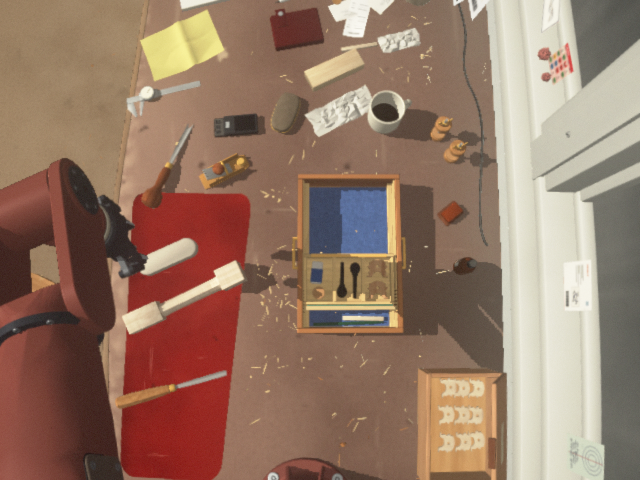

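The block lies flat on the mat beside the neck blank (around (168,258)), 97 mm off and parallel within 1.5°. The till rests against the felt (lip at x≈0.519), and the neck and vial are where they were. I'll hand it in.

```bash
python3 -c "
from workcell import env
print(env.job_done())"
```

```text
the job is handed in; nothing more can be done
None
```

The job is handed in, with no verdict returned: the till rests against the felt and the sanding block lies flat on the mat, 97 mm from the neck blank and parallel within 1.5°; on the first descent a finger pressed the chest rim and the wrist read 57 N down (limit 120 N), so if that counts as the gripper's body (limit 40 N) the run may fail.

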